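# Line up the tear tester's brass check weights by size

## Robot

A 6-joint arm with a two-finger parallel gripper is mounted at the origin on the work surface. World frame = base frame: x ahead of the robot, y to its left, z up, the work surface at z = 0. Lengths are in m, angles in degrees, forces in N, time in s.
With the tool pointing down it reaches from about 0.25 to 0.775 m from the base axis. Payload 4 kg.
Tool frame: the origin (TCP) lies at the very end of the fingers, on their centre line; the grasp point (between the pads) lies 19 mm behind it (env.grasp_offset is the distance from the TCP to the grasp point, in m); z points along the fingers, y is the line along which they close (so a half turn about z gives the same grasp; the last joint's range is limited). The gripper opens to 94 mm and grips with 3 to 60 N. Pads are 16 mm wide; open, the fingers measure 119 mm over their backs; the gripper's body (75 mm by 177 mm) begins 78 mm behind the grasp point.
Start: joints at [-81.308, 4.996, 78.535, -0, 96.463, -5.907], TCP at [0.139, -0.532, 0.206] pointing down, gripper open.
Joint ranges: [-177.83, 177.83], [-43.37, 116.18], [15.69, 146.23], [-61.86, 241.86], [9.47, 152.12], [-147.06, 147.06]. Speed limits (degrees/s): [159.86, 159.86, 180, 180, 180, 180].

## Interface

Orientations are given as [roll, pitch, yaw] about the fixed x, y, z axes, in that order (R = Rz(yaw) Ry(pitch) Rx(roll)).
In Python, from station import monitor, eyes, close_job, env gives the robot as it stands. The module is installed in compiled form; this text tells all that it offers.
- The arm moves only by the tool play_rows, never from a script. Its argument "rows" is a list of rows, each a list of 7 numbers: the turn, a rotation vector about the tool's x, y, z in degrees, then the shift along the tool's x, y, z in m, then the closure, from -1 (fully open) to 1 (shut). In form: [[wx, wy, wz, x, y, z, hand], ...]. A call has 1 to 20 rows; each row shifts and turns the commanded pose from where the row before left it, along the tool's axes as they then stand; what a row does not reach is not made up. A row lasts 1/10 s, in which the tool goes at most 50 mm and 8.59 degrees, less where a joint would pass 70% of its speed; a pose out of reach is approached as far as the arm can. A call with a gripper value outside its range is refused whole. The fingers move at their own pace and stop on an object; "grip_force" is the grip in N (left out, the last holds). Time passes only in rows, so rows that do not move let the fingers close. It gives the time, the measured TCP pose, the force, the opening and the grip force at its end, in the units of the state.
- monitor.get_state(): the state, without advancing time (a new reading comes with each control period).
- eyes.grab_frame(name): name is "side" or "top" or "wrist"; returns a dict with "frame" (400x640x3 uint8, red, green, blue), "camera_matrix" (3x3 intrinsics, pixels), "distortion" ([k1, k2, p1, p2, k3] as OpenCV has them; the pictures are not rectified), "rvec" (rotation vector, rad) and "tvec" (3), from world to camera coordinates, as OpenCV has them; the wrist camera has in their place "T_tool_cam" (4x4, takes a point from camera to tool coordinates, whose origin is the TCP and whose axes are the flange's). Camera axes: x right, y down, z forward; pixel columns grow to the right and rows downward; lengths in m; the calibration is good to about 2 mm. A picture is of the moment at which its call begins: read the wrist's pose just before it. There is no depth.
- close_job(): hands the job in; it is judged then, once.
The state is a dict: "time_s": time; "joint_pos": joint angles; "joint_vel": joint speeds; "joint_torque": joint torques, N m; "position": TCP position; "orientation": TCP orientation; "wrist_force": force on the tool from outside, world axes, zero at the start; "ft_torque": the same for the moment, N m; "opening": finger opening in m; "finger_force": force on a finger pad.
Only numpy, scipy, OpenCV 4.12 (cv2) and the standard library are available. Lean on these libraries where they do the work, as an engineer would, in place of code of your own. Each camera call takes 0.05 s, during which the arm holds its last target. There are 200 camera calls.

## Task

Put the four brass check weights away on the aluminium strip, one standing upright in the middle of each black pad, in order of size: the largest on the pad next to the upright post, then smaller and smaller to the smallest at the far end. Set each weight down; do not drop or throw it.

Things in the scene. Friction and masses are not known exactly. Their poses are not given: they have to be found in the camera images.
- weight_34: loose brass check weight, the smallest of four: an upright disc 34 mm in diameter and 16 mm high, with a neck 12 mm in diameter on top and on that a round knob 20 mm in diameter. The knob spans 28 to 42 mm above the underside (42 mm is its full height). Origin: centre of its underside; z up along its axis; round, so yaw does not matter. About 0.15 kg (up to 15 % more or less).
- weight_44: loose brass check weight, the second smallest of four: an upright disc 44 mm in diameter and 19 mm high, with a neck 12 mm in diameter on top and on that a round knob 20 mm in diameter. The knob spans 31 to 45 mm above the underside (45 mm is its full height). Origin: centre of its underside; z up along its axis; round, so yaw does not matter. About 0.28 kg (up to 15 % more or less).
- weight_54: loose brass check weight, the second largest of four: an upright disc 54 mm in diameter and 22 mm high, with a neck 12 mm in diameter on top and on that a round knob 20 mm in diameter. The knob spans 34 to 48 mm above the underside (48 mm is its full height). Origin: centre of its underside; z up along its axis; round, so yaw does not matter. About 0.46 kg (up to 15 % more or less).
- weight_64: loose brass check weight, the largest of four: an upright disc 64 mm in diameter and 25 mm high, with a neck 12 mm in diameter on top and on that a round knob 20 mm in diameter. The knob spans 37 to 51 mm above the underside (51 mm is its full height). Origin: centre of its underside; z up along its axis; round, so yaw does not matter. About 0.7 kg (up to 15 % more or less).
- pad1: fixed round black rubber pad 70 mm in diameter, 3 mm thick, at one end of the row of four (pad1, pad2, pad3, pad4 in that order, about 78 mm apart) on a flat aluminium strip (380 x 90 mm, 8 mm thick, lying on the bench). Origin: centre of the pad's underside, 8 mm above the bench; its top, where a weight stands, is 11 mm above the bench.
- pad2: fixed round black rubber pad 70 mm in diameter, 3 mm thick, second along the row of four (pad1, pad2, pad3, pad4 in that order, about 78 mm apart) on a flat aluminium strip (380 x 90 mm, 8 mm thick, lying on the bench). Origin: centre of the pad's underside, 8 mm above the bench; its top, where a weight stands, is 11 mm above the bench.
- pad3: fixed round black rubber pad 70 mm in diameter, 3 mm thick, third along the row of four (pad1, pad2, pad3, pad4 in that order, about 78 mm apart) on a flat aluminium strip (380 x 90 mm, 8 mm thick, lying on the bench). Origin: centre of the pad's underside, 8 mm above the bench; its top, where a weight stands, is 11 mm above the bench.
- pad4: fixed round black rubber pad 70 mm in diameter, 3 mm thick, at the other end of the row of four (pad1, pad2, pad3, pad4 in that order, about 78 mm apart) on a flat aluminium strip (380 x 90 mm, 8 mm thick, lying on the bench). Origin: centre of the pad's underside, 8 mm above the bench; its top, where a weight stands, is 11 mm above the bench.
- post: fixed dark steel post, 18 mm in diameter and 45 mm tall, standing on the strip in line with the pads, about 57 mm beyond the centre of an end pad: beyond pad1 in some starts and beyond pad4 in others (the other end has only a flat screw head). Origin: centre of its underside, 8 mm above the bench.
Not all that is in view belongs to the job. Leave any green look-alike of the weight_54 alone.

How it is judged:
By the outcome, as a careful person would: the job done as asked, in the order asked, and still so for the second after the job is handed in, with the robot touching nothing.
It also fails if it takes over 96 s, if anything falls off the work surface, if the arm or the gripper's body presses on something with over 40 N, if the wrist force passes 120 N, or if a joint passes its speed limit or range.

## Working session

There is one attempt and no reset: what is moved stays moved. The work goes in short steps, Python scripts to look and compute and a tool call to move; the robot and the scene stay as the last step left them, time stands still between calls to the robot, and variables do not carry over. Pictures are saved under pics/ and viewed, at most 14 in all, crops included, and the job is handed in when it is done.

Besides the shell and the picture viewer there is one more tool, called as name([rows], argument=value, ...), one row to a line, values as JSON. play_rows: Moves the arm, as the interface text tells. Its arguments: {"type":"object","properties":{"rows":{"type":"array","items":{"type":"array","items":{"type":"number"}}},"grip_force":{"type":"number"}},"required":["rows"]}

```bash
mkdir -p pics; cat > h.py <<'E'
import numpy as np, cv2, pickle
from station import monitor, eyes, env
def grab(n):
    f=eyes.grab_frame(n); cv2.imwrite
    return f
def save(f,p): cv2.imwrite(p,cv2.cvtColor(f["frame"],cv2.COLOR_RGB2BGR))
def ray(f,uv):
    R=cv2.Rodrigues(np.array(f["rvec"],float))[0]; t=np.array(f["tvec"],float).reshape(3)
    p=cv2.undistortPoints(np.array(uv,float).reshape(-1,1,2),np.array(f["camera_matrix"]),np.array(f["distortion"])).reshape(-1,2)
    d=np.c_[p,np.ones(len(p))]@R
    return -R.T@t,d
def plane(f,uv,z):
    o,d=ray(f,uv); return o+d*((z-o[2])/d[:,2])[:,None]
E
python3 - <<'E'
from h import *
fs={n:grab(n) for n in("top","side")}
pickle.dump(fs,open("f.pkl","wb"))
for n in fs: save(fs[n],f"pics/{n}0.png"); print(n,ray(fs[n],[[320,200]]))
s=monitor.get_state(); print(s["time_s"],s["position"],s["orientation"],s["opening"])
E
```

```text
top (array([0.41449631, 0.01504094, 0.81707246]), array([[ 0.13515091, -0.02086556, -0.99073786]]))
side (array([0.17353503, 0.65277191, 0.51329687]), array([[ 0.41521523, -0.73913825, -0.53056377]]))
0.1 [ 0.13853988 -0.53174558  0.2043982 ] [-1.79882750e+02 -1.06185993e-02  1.45983129e+01] 0.09382009054581042
```

View pics/top0.png

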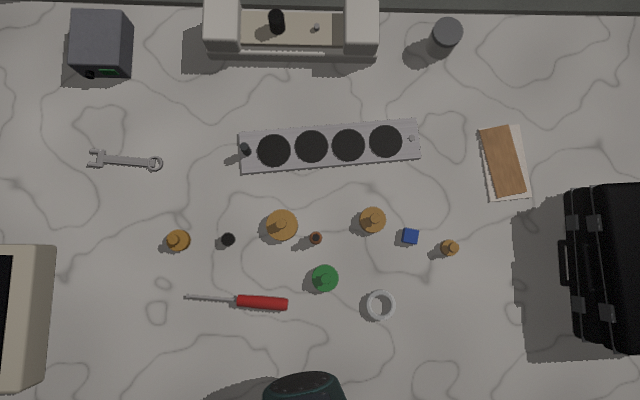

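View pics/side0.png

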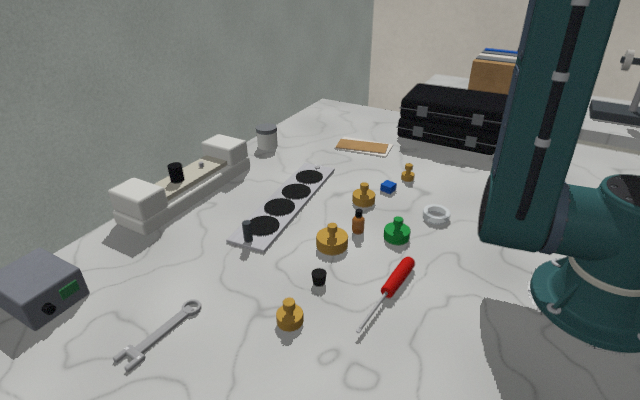

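Top view: the weights are at about (178,240), (282,225), (372,220) and (450,248). The pads are at (274,151), (311,146), (348,145) and (385,141), and the post is at (245,150), at the left end. The green look-alike is at (324,278) and a brown bottle at (315,238). The side view shows the same layout.

```bash
cat > m.py <<'E'
from h import *
HT={34:.016,44:.019,54:.022,64:.025}
def circ(P,r,tol=.001):
    best=(0,None); rng=np.random.default_rng(0)
    for _ in range(3000):
        a,b=P[rng.choice(len(P),2,False)]
        d=b-a; L=np.hypot(*d)
        if L<.6*r or L>2*r: continue
        n=np.array([-d[1],d[0]])/L
        for s in(1,-1):
            c=(a+b)/2+s*n*np.sqrt(r*r-L*L/4)
            k=abs(np.hypot(*(P-c).T)-r)<tol
            if k.sum()>best[0]: best=(k.sum(),c,k)
    k=best[2]; Q=P[k]; c=best[1]
    for _ in range(10):
        v=Q-c; c=c+(v-r*v/np.hypot(*v.T)[:,None]).mean(0)*1.5
    return c,best[0],len(P)
def brass(f,lo=(12,110,60),hi=(28,255,255)):
    h=cv2.cvtColor(f["frame"],cv2.COLOR_RGB2HSV); return cv2.inRange(h,lo,hi)
def cont(m,a0,a1):
    return [c for c in cv2.findContours(m,cv2.RETR_EXTERNAL,cv2.CHAIN_APPROX_NONE)[0] if a0<cv2.contourArea(c)<a1]
E
python3 - <<'E'
from m import *
fs=pickle.load(open("f.pkl","rb")); f=fs["top"]
m=brass(f)
for c in cont(m,100,2000):
    u=c.reshape(-1,2).astype(float); u0=u.mean(0)
    if not 190<u0[1]<270: continue
    P=plane(f,u,.02)[:,:2]; print("blob",u0.round(),cv2.contourArea(c),(cv2.minEnclosingCircle(P.astype(np.float32))[1]*2).__round__(4))
    for d in HT:
        r=circ(plane(f,u,HT[d])[:,:2],d/2000); print("  ",d,r[0].round(4),r[1],r[2])
g=cv2.cvtColor(f["frame"],cv2.COLOR_RGB2GRAY)
pm=cv2.inRange(g[110:180,230:430],0,45)
for c in cont(pm,30,2000):
    u=c.reshape(-1,2)+[230,110.]
    e=cv2.fitEllipse(u.astype(np.float32)); r=circ(plane(f,u,.011)[:,:2],.035); print("pad",np.round(e[0],1),cv2.contourArea(c),r[0].round(4),r[1],r[2], plane(f,[e[0]],.011).round(4))
print("post?",plane(f,[[245,150]],.05),"device edge",plane(f,[[290,60],[290,20]],.0), fs["top"]["frame"][240,178],fs["top"]["frame"][238,315])
p=monitor.get_state(); print(p["position"],p["wrist_force"])
E
```

```text
blob [450. 247.] 111.0 0.0346
   34 [ 0.4268 -0.2668] 19 58
   44 [ 0.4213 -0.2639] 17 58
   54 [ 0.4402 -0.257 ] 14 58
   64 [ 0.4347 -0.2327] 13 58
blob [178. 240.] 364.0 0.047
   34 [0.4399 0.2751] 18 62
   44 [0.4416 0.28  ] 39 62
   54 [0.4327 0.2786] 22 62
   64 [0.4521 0.2807] 17 62
blob [281. 225.] 711.5 0.0636
   34 [0.4725 0.0903] 12 87
   44 [0.4752 0.0852] 17 87
   54 [0.4745 0.079 ] 30 87
   64 [0.4737 0.0741] 37 87
blob [372. 220.] 467.5 0.0528
   34 [ 0.4882 -0.1003] 16 73
   44 [ 0.4873 -0.1054] 24 73
   54 [ 0.4822 -0.1078] 30 73
   64 [ 0.4891 -0.1144] 23 73Traceback (most recent call last):
  File "<stdin>", line 14, in <module>
  File "m.py", line 14, in circ
    k=best[2]; Q=P[k]; c=best[1]
      ~~~~^^^
IndexError: tuple index out of range
```

```bash
python3 - <<'E'
from m import *
fs=pickle.load(open("f.pkl","rb")); f=fs["top"]
g=cv2.cvtColor(f["frame"],cv2.COLOR_RGB2GRAY)
for th in(45,65):
  pm=cv2.inRange(g[110:180,230:430],0,th)
  for c in cont(pm,300,2000):
    u=c.reshape(-1,2)+[230,110.]
    e=cv2.fitEllipse(u.astype(np.float32)); print(th,np.round(e[0]+e[1],1),cv2.contourArea(c),plane(f,[e[0]],.011).round(4))
print("post",plane(f,[[243,149]],.05),"device",plane(f,[[290,60],[290,20]],.0).round(3))
for k in range(3):
  w=grab("wrist"); 
  p=monitor.get_state(); print(p["position"],p["orientation"],p["wrist_force"])
print(w["T_tool_cam"],w["camera_matrix"],w["distortion"])
E
```

```text
45 [273.3 150.2  31.1  31.4] 764.0 [[0.6281 0.0962 0.011 ]]
45 [310.9 146.1  30.6  31.2] 747.0 [[0.6381 0.018  0.011 ]]
45 [347.8 145.   30.6  31. ] 742.5 [[ 0.6419 -0.0595  0.011 ]]
45 [385.1 141.   30.3  30.9] 735.0 [[ 0.6516 -0.1384  0.011 ]]
65 [273.3 150.2  31.8  32.3] 804.5 [[0.6281 0.0963 0.011 ]]
65 [310.9 146.1  31.6  32.1] 793.5 [[0.6382 0.018  0.011 ]]
65 [347.8 144.8  31.4  32.1] 790.0 [[ 0.6422 -0.0595  0.011 ]]
65 [385.1 140.9  31.5  32.1] 792.0 [[ 0.6518 -0.1383  0.011 ]]
post [[0.61924788 0.15207507 0.05      ]] device [[0.832 0.066 0.   ]
 [0.925 0.067 0.   ]]
[ 0.13854337 -0.53184019  0.2045582 ] [-1.79901812e+02 -8.08768504e-03  1.45990864e+01] [ 0.23962083 -0.3706855   0.02320189]
[ 0.1386057  -0.53191117  0.20476033] [-1.79923637e+02 -9.09654248e-03  1.46007214e+01] [ 0.04075446 -0.86390842  0.01383473]
[ 0.1385724  -0.53200254  0.20491585] [-1.79941070e+02 -3.71730242e-03  1.45995500e+01] [ 0.09864879 -0.13026155  0.03365621]
[[ 6.03846967e-04 -9.62149955e-01 -2.72519907e-01  7.86281903e-02]
 [ 9.99999658e-01  4.26859814e-04  7.08732114e-04  4.75448307e-04]
 [-5.65578775e-04 -2.72520242e-01  9.62149883e-01 -1.78294131e-01]
 [ 0.00000000e+00  0.00000000e+00  0.00000000e+00  1.00000000e+00]] [[325.63253384   0.         324.20289102]
 [  0.         325.63253384 198.08475678]
 [  0.           0.           1.        ]] [0.00536307 0.         0.         0.         0.        ]
```

play_rows([
  [0,0,7.3,0,0,0,-0.2],
  [0,0,7.3,0,0,0,-0.2],
  [0,0,0,0,-0.0295,0,0],
  [0,0,0,0,-0.0295,0,0],
  [0,0,0,0,-0.0295,0,0],
  [0,0,0,0,-0.0295,0,0],
  [0,0,0,0,-0.0295,0,0],
  [0,0,0,0,-0.0295,0,0],
  [0,0,0,0,-0.0295,0,0],
  [0,0,0,0,-0.0295,0,0],
  [0,0,0,0,-0.0295,0,0],
  [0,0,0,0.032,0,0,0],
  [0,0,0,0.032,0,0,0],
  [0,0,0,0.032,0,0,0],
  [0,0,0,0.032,0,0,0],
  [0,0,0,0.032,0,0,0],
  [0,0,0,0.032,0,0,0],
  [0,0,0,0.032,0,0,0],
  [0,0,0,0.032,0,0,0],
  [0,0,0,0.032,0,0,0],
], grip_force=25)

```text
time_s: 2.25
position: [0.428, -0.2665, 0.2053]
orientation: [180.0, 0.0, 0.0]
wrist_force: [-0.2, -1.3, -0.4]
opening: 0.0471
finger_force: 0.0
```

```bash
cat >> m.py <<'E'
from scipy.spatial.transform import Rotation as Ro
def wrist():
    import time
    s=monitor.get_state(); f=eyes.grab_frame("wrist")
    T=np.eye(4); T[:3,:3]=Ro.from_euler("xyz",s["orientation"],degrees=True).as_matrix(); T[:3,3]=s["position"]
    C=np.linalg.inv(T@np.array(f["T_tool_cam"]))
    f["rvec"]=cv2.Rodrigues(C[:3,:3])[0]; f["tvec"]=C[:3,3]; return s,f
def report(s,d=None,w=None):
    print("t",round(s["time_s"],2),"pos",np.round(s["position"],4),"rpy",np.round(s["orientation"],2),"F",np.round(s["wrist_force"],1),"open",round(s["opening"],4))
E
python3 - <<'E'
from m import *
s,f=wrist(); report(s); save(f,"pics/w1.png"); pickle.dump((s,f),open("w1.pkl","wb"))
m=brass(f,(10,90,40),(30,255,255))
for c in cont(m,150,60000):
    u=c.reshape(-1,2).astype(float); r=circ(plane(f,u,.016)[:,:2],.017); print(u.mean(0),cv2.contourArea(c),r[0].round(4),r[1:])
E
```

```text
t 2.25 pos [ 0.428  -0.2665  0.2053] rpy [1.8e+02 1.0e-02 2.0e-02] F [-0.2 -1.3 -0.4] open 0.0471
[363.69382022 397.24859551] 1210.0 [ 0.1229 -0.3998] (np.int64(22), 712)
[427.67515924 339.12738854] 671.5 [ 0.1968 -0.4014] (np.int64(21), 157)
[220.65189873 339.55696203] 696.0 [ 0.1965 -0.1336] (np.int64(22), 158)
[323.975  175.9875] 619.0 [ 0.4289 -0.2672] (np.int64(64), 80)
[ 80.77669903 162.06796117] 615.5 [0.4413 0.0007] (np.int64(34), 103)
[ 22.91397849 138.59677419] 2706.0 [0.4854 0.0713] (np.int64(29), 186)
[182.19727891 127.        ] 2076.5 [ 0.4896 -0.1219] (np.int64(25), 147)
[445.46494465  36.48708487] 4627.5 [ 0.592  -0.3743] (np.int64(33), 271)
```

View pics/w1.png

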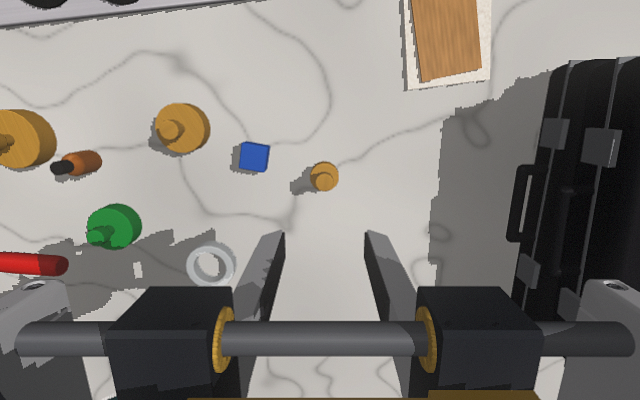

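The picture shows weight_34 at (324,176), between the fingers' lines. The measured point agrees with the top view to within 2 mm.

play_rows([
  [0,0,0,0.001,0,0.025,0],
  [0,0,0,0,0,0.03,0],
  [0,0,0,0,0,0.03,0],
  [0,0,0,0,0,0.03,0],
  [0,0,0,0,0,0.03,0],
  [0,0,0,0,0,0.02,0],
  [0,0,0,0,0,0.01,0],
  [0,0,0,0,0,0.008,0],
  [0,0,0,0,0,0.0035,0],
  [0,0,0,0,0,0,0],
  [0,0,0,0,0,0,0.6],
  [0,0,0,0,0,0,1],
  [0,0,0,0,0,0,1],
  [0,0,0,0,0,0,1],
  [0,0,0,0,0,0,1],
  [0,0,0,0,0,0,1],
], grip_force=25)

```text
time_s: 3.9
position: [0.4279, -0.2668, 0.0194]
orientation: [180.0, -0.0, 0.0]
wrist_force: [1.4, 0.4, 3.2]
opening: 0.0191
finger_force: 25.0
```

play_rows([
  [0,0,0,0,0,-0.01,1],
  [0,0,0,0,0,-0.02,1],
  [0,0,0,0,0,-0.03,1],
  [0,0,0,0,0,-0.03,1],
  [0,0,0,0,0,-0.03,1],
  [0,0,0,0.02,-0.026,-0.02,1],
  [0,0,0,0.03,-0.026,0,1],
  [0,0,0,0.03,-0.026,0,1],
  [0,0,0,0.03,-0.026,0,1],
  [0,0,0,0.02,-0.025,0,1],
  [0,0,0,0,0,0,1],
  [0,0,0,0,0,0,1],
])

```text
time_s: 5.1
position: [0.5574, -0.1374, 0.1586]
orientation: [180.0, 0.1, 0.1]
wrist_force: [0.2, -0.2, -2.2]
opening: 0.0193
finger_force: 25.0
```

```bash
python3 - <<'E'
from m import *
s,f=wrist(); report(s); save(f,"pics/w2.png"); pickle.dump((s,f),open("w2.pkl","wb"))
g=cv2.cvtColor(f["frame"],cv2.COLOR_RGB2GRAY)
for c in cont(cv2.inRange(g,0,60),1000,9000):
    u=c.reshape(-1,2).astype(float); r=circ(plane(f,u,.011)[:,:2],.035); print(u.mean(0).round(),cv2.contourArea(c),r[0].round(4),r[1:])
E
```

```text
t 5.1 pos [ 0.5574 -0.1374  0.1586] rpy [1.7997e+02 9.0000e-02 8.0000e-02] F [ 0.2 -0.2 -2.2] open 0.0193
[325. 292.] 1195.0 [ 0.4263 -0.1374] (np.int64(62), 526)
[ 84. 113.] 4131.5 [0.6271 0.0939] (np.int64(173), 213)
[163. 103.] 4148.5 [0.6361 0.0164] (np.int64(129), 207)
[243.  99.] 4115.0 [ 0.6397 -0.0613] (np.int64(108), 208)
[325.  88.] 4192.5 [ 0.6494 -0.14  ] (np.int64(106), 207)
```

View pics/w2.png

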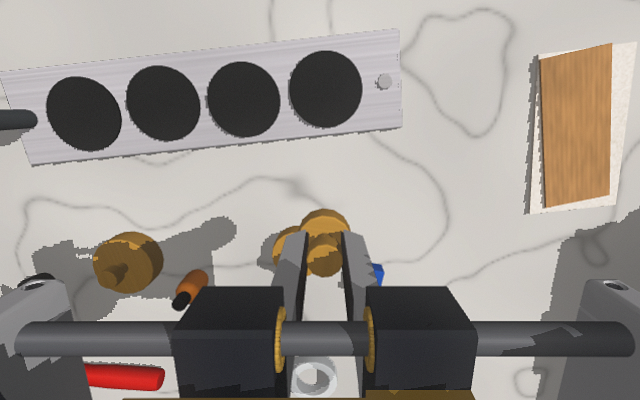

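The picture shows weight_34 held by its knob at (325,260), with its disc at (325,230). The pads are at (84,113), (163,103), (243,99) and (325,88).

```bash
python3 - <<'E'
from m import *
s,f=pickle.load(open("w2.pkl","rb"))
m=brass(f,(10,90,40),(30,255,255)); m[265:]=0; m[:200]=0; m[:,:270]=0; m[:,380:]=0
for c in cont(m,150,60000):
    u=c.reshape(-1,2).astype(float); u=u[(u[:,1]<236)]
    for dz in(.002,.0035,.005):
        r=circ(plane(f,u,s["position"][2]-dz)[:,:2],.017,.0005); print(u.mean(0),dz,r[0].round(4),r[1:], (r[0]-s["position"][:2]).round(4))
E
```

```text
[315.02479339 223.18181818] 0.002 [ 0.5613 -0.1385] (np.int64(44), 121) [ 0.0039 -0.0011]
[315.02479339 223.18181818] 0.0035 [ 0.5608 -0.1386] (np.int64(44), 121) [ 0.0034 -0.0012]
[315.02479339 223.18181818] 0.005 [ 0.5603 -0.1385] (np.int64(45), 121) [ 0.0029 -0.0011]
```

play_rows([
  [0,0,0,0.02,0,0,1],
  [0,0,0,0.03,0.0016,0,1],
  [0,0,0,0.025,0,0.01,1],
  [0,0,0,0.015,0,0.025,1],
  [0,0,0,0,0,0.03,1],
  [0,0,0,0,0,0.025,1],
  [0,0,0,0,0,0.015,1],
  [0,0,0,0,0,0.01,1],
  [0,0,0,0,0,0.005,1],
  [0,0,0,0,0,0.003,1],
  [0,0,0,0,0,0,1],
  [0,0,0,0,0,0.001,1],
  [0,0,0,0,0,0.001,1],
  [0,0,0,0,0,0,1],
  [0,0,0,0,0,0,1],
])

```text
time_s: 6.65
position: [0.6478, -0.1393, 0.0342]
orientation: [180.0, -0.0, 0.0]
wrist_force: [-0.2, 1.4, -1.4]
opening: 0.0193
finger_force: 25.0
```

play_rows([
  [0,0,0,0,0,0.001,1],
  [0,0,0,0,0,0.001,1],
  [0,0,0,0,0,0.001,1],
  [0,0,0,0,0,0.0005,1],
  [0,0,0,0,0,0,1],
  [0,0,0,0,0,0,1],
])

```text
time_s: 7.25
position: [0.6477, -0.1393, 0.0306]
orientation: [180.0, -0.0, 0.0]
wrist_force: [-0.5, -0.5, -1.4]
opening: 0.0187
finger_force: 25.0
```

play_rows([
  [0,0,0,0,0,0.0005,1],
  [0,0,0,0,0,0.0005,1],
  [0,0,0,0,0,0,1],
  [0,0,0,0,0,0,1],
])

```text
time_s: 7.65
position: [0.6478, -0.1394, 0.0305]
orientation: [180.0, -0.0, 0.0]
wrist_force: [-2.5, 2.2, 5.2]
opening: 0.0191
finger_force: 25.0
```

Contact at about 5 N up. I'll release, rise, and check the placing from above.

play_rows([
  [0,0,0,0,0,0,0.5],
  [0,0,0,0,0,0,0.2],
  [0,0,0,0,0,0,0.2],
  [0,0,0,0,0,-0.01,0.2],
  [0,0,0,0,0,-0.02,0.2],
  [0,0,0,-0.01,0,-0.03,0],
  [0,0,0,-0.03,0,-0.03,0],
  [0,0,0,-0.04,0,-0.03,0],
  [0,0,0,-0.02,0,0,0],
  [0,0,0,0,0,0,0],
  [0,0,0,0,0,0,0],
])

```text
time_s: 8.75
position: [0.5479, -0.1394, 0.1498]
orientation: [180.0, -0.1, -0.0]
wrist_force: [0.7, 0.2, 0.1]
opening: 0.0467
finger_force: 0.0
```

```bash
cat > look.py <<'E'
from m import *
import sys
tag=sys.argv[1]
s,f=wrist(); report(s); save(f,f"pics/{tag}.png"); pickle.dump((s,f),open(tag+".pkl","wb"))
g=cv2.cvtColor(f["frame"],cv2.COLOR_RGB2GRAY)
for c in cont(cv2.inRange(g,0,60),1000,9000):
    u=c.reshape(-1,2).astype(float); r=circ(plane(f,u,.011)[:,:2],.035); 
    if r[0][0]>.58: print("pad",r[0].round(4),r[1:])
for c in cont(brass(f,(10,90,40),(30,255,255)),300,9000):
    u=c.reshape(-1,2).astype(float)
    if u[:,1].mean()>280: continue
    for d in HT:
        for z in(0,.011):
            P=plane(f,u,HT[d]+z)[:,:2]
            if (P[:,0].mean()>.58)!=(z>0): continue
            r=circ(P,d/2000)
            if r[1]>.45*r[2]: print("weight",d,z,u.mean(0).round(),r[0].round(4),r[1:])
E
python3 look.py w3
```

```text
t 8.75 pos [ 0.5479 -0.1394  0.1498] rpy [ 1.7998e+02 -7.0000e-02 -2.0000e-02] F [0.7 0.2 0.1] open 0.0467
pad [0.6271 0.0937] (np.int64(191), 218)
pad [0.638  0.0165] (np.int64(147), 216)
pad [ 0.6396 -0.0607] (np.int64(118), 214)
pad [ 0.6496 -0.1402] (np.int64(115), 219)
weight 34 0.011 [324.  81.] [ 0.647  -0.1399] (np.int64(108), 110)
```

View pics/w3.png

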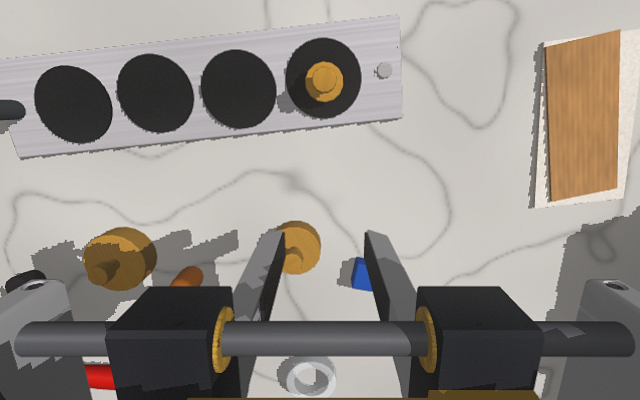

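weight_34 stands upright on the end pad, with its disc at (324,82) and the pad centre at (323,78). That is a few mm short, so I'll refine it.

```bash
cat > pads.py <<'E'
from m import *
import sys
s,f=pickle.load(open(sys.argv[1]+".pkl","rb")) if len(sys.argv)==2 else (None,pickle.load(open("f.pkl","rb"))["top"])
g=cv2.cvtColor(f["frame"],cv2.COLOR_RGB2GRAY)
for th in(50,75):
  for c in cont(cv2.inRange(g,0,th),500,9000):
    P=plane(f,c.reshape(-1,2).astype(float),.011)[:,:2]
    if not .57<P[:,0].mean()<.7: continue
    e=cv2.fitEllipse((1000*P).astype(np.float32)); 
    if 60<e[1][0]<80: print(th,np.round(e[0]+e[1],1))
E
python3 pads.py w2; echo; python3 pads.py w3
python3 - <<'E'
from m import *
f=eyes.grab_frame("top"); save(f,"pics/top1.png"); pickle.dump(f,open("top1.pkl","wb"))
for c in cont(brass(f,(10,90,40),(30,255,255)),60,2000):
    u=c.reshape(-1,2).astype(float)
    if 340<u[:,0].mean()<420 and 110<u[:,1].mean()<180: print("top 34 on pad",u.mean(0),circ(plane(f,u,.027)[:,:2],.017))
E
```

```text
50 [627.3  93.9  67.3  69.3]
50 [637.3  16.4  67.2  68.4]
50 [641.2 -60.7  67.1  67.5]
50 [ 652.  -138.2   63.3   68.5]
75 [627.2  93.9  68.4  69.7]
75 [637.2  16.5  68.   69. ]
75 [641.  -60.7  67.8  68.4]
75 [ 650.7 -139.1   67.9   68. ]

50 [627.3  93.8  67.9  69.4]
50 [637.2  16.4  67.4  68.5]
50 [641.  -60.8  67.2  67.7]
50 [ 651.  -138.9   66.1   67.7]
75 [627.2  93.8  68.5  69.9]
75 [637.1  16.5  68.4  69.2]
75 [640.9 -60.7  68.   68.4]
75 [ 650.6 -139.1   68.    68.1]
```

play_rows([
  [0,0,0,0.03,0,0,0.1],
  [0,0,0,0.035,0,0,0.1],
  [0,0,0,0.025,0,0.015,0.1],
  [0,0,0,0.01,0,0.03,0.1],
  [0,0,0,0,0,0.03,0.1],
  [0,0,0,0,0,0.025,0.1],
  [0,0,0,0,0,0.014,0.1],
  [0,0,0,0,0,0.005,0.1],
  [0,0,0,0,0,0,0.5],
  [0,0,0,0,0,0,1],
  [0,0,0,0,0,0,1],
  [0,0,0,0,0,0,1],
  [0,0,0,0,0,0,1],
  [0,0,0,0,0,-0.004,1],
  [0,0,0,0.002,0,0,1],
  [0,0,0,0.0015,0,0,1],
  [0,0,0,0,0,0,1],
  [0,0,0,0,0,0.002,1],
  [0,0,0,0,0,0.001,1],
  [0,0,0,0,0,0,1],
])

```text
time_s: 10.85
position: [0.6512, -0.1394, 0.0325]
orientation: [180.0, -0.0, 0.0]
wrist_force: [-2.0, 1.2, 5.0]
opening: 0.019
finger_force: 25.0
```

play_rows([
  [0,0,0,0,0,0.0005,1],
  [0,0,0,0,0,0.0003,1],
  [0,0,0,0,0,0,1],
])

```text
time_s: 11.15
position: [0.6513, -0.1393, 0.0325]
orientation: [180.0, -0.1, 0.0]
wrist_force: [-3.3, 1.0, 8.1]
opening: 0.0192
finger_force: 25.0
```

play_rows([
  [0,0,0,0,0,0,0.5],
  [0,0,0,0,0,0,0.2],
  [0,0,0,0,0,0,0.2],
  [0,0,0,0,0,-0.01,0.2],
  [0,0,0,0,0,-0.02,0.2],
  [0,0,0,-0.019,0,-0.03,0],
  [0,0,0,-0.03,-0.005,-0.03,0],
  [0,0,0,-0.04,-0.01,-0.03,0],
  [0,0,0,-0.04,-0.01,0,0],
  [0,0,0,-0.03,-0.006,0,0],
  [0,0,0,-0.01,0,0,0],
  [0,0,0,0,0,0,0],
  [0,0,0,0,0,0,0],
])

```text
time_s: 12.45
position: [0.4839, -0.109, 0.1504]
orientation: [180.0, -0.1, -0.0]
wrist_force: [0.5, -0.3, -0.4]
opening: 0.0469
finger_force: 0.0
```

```bash
python3 look.py w4; python3 pads.py w4
```

```text
t 12.45 pos [ 0.4839 -0.109   0.1504] rpy [ 1.7998e+02 -7.0000e-02 -2.0000e-02] F [ 0.5 -0.3 -0.4] open 0.0469
pad [ 0.6511 -0.1387] (np.int64(109), 211)
pad [ 0.6415 -0.0608] (np.int64(124), 217)
pad [0.6375 0.0165] (np.int64(146), 225)
pad [0.6271 0.094 ] (np.int64(177), 236)
weight 64 0 [139. 200.] [0.4721 0.0732] (np.int64(97), 197)
weight 54 0 [323. 189.] [ 0.4852 -0.1098] (np.int64(124), 157)
weight 34 0.011 [360.   8.] [ 0.6469 -0.1388] (np.int64(64), 103)
50 [623.7  93.9  60.7  71.8]
75 [623.6  94.1  61.1  72.2]
```

play_rows([
  [0,0,0,0.001,0,0.02,0],
  [0,0,0,0,0,0.03,0],
  [0,0,0,0,0,0.03,0],
  [0,0,0,0,0,0.02,0],
  [0,0,0,0,0,0.014,0],
  [0,0,0,0,0,0.008,0],
  [0,0,0,0,0,0.0035,0],
  [0,0,0,0,0,0,0.6],
  [0,0,0,0,0,0,1],
  [0,0,0,0,0,0,1],
  [0,0,0,0,0,0,1],
  [0,0,0,0,0,0,1],
], grip_force=35)

```text
time_s: 13.7
position: [0.4845, -0.1086, 0.0255]
orientation: [180.0, -0.1, 0.0]
wrist_force: [0.1, 1.0, 2.8]
opening: 0.0191
finger_force: 35.0
```

play_rows([
  [0,0,0,0,0,-0.01,1],
  [0,0,0,0,0,-0.02,1],
  [0,0,0,0,0,-0.03,1],
  [0,0,0,0.0135,-0.01,-0.02,1],
  [0,0,0,0.025,-0.02,0,1],
  [0,0,0,0.03,-0.025,0,1],
  [0,0,0,0.03,-0.025,0,1],
  [0,0,0,0.025,-0.02,0,1],
  [0,0,0,0.02,-0.015,0,1],
  [0,0,0,0.01,-0.0106,0,1],
  [0,0,0,0,0,0.02,1],
  [0,0,0,0,0,0.02,1],
  [0,0,0,0,0,0.015,1],
  [0,0,0,0,0,0.006,1],
  [0,0,0,0,0,0.002,1],
  [0,0,0,0,0,0,1],
  [0,0,0,0,0,0,1],
])

```text
time_s: 15.4
position: [0.6382, 0.0168, 0.043]
orientation: [180.0, -0.1, -0.0]
wrist_force: [-0.6, 0.1, -4.8]
opening: 0.0192
finger_force: 35.0
```

Position is right. I'll lower the remaining 6.5 mm.

play_rows([
  [0,0,0,0,0,0.002,1],
  [0,0,0,0,0,0.002,1],
  [0,0,0,0,0,0.001,1],
  [0,0,0,0,0,0.0008,1],
  [0,0,0,0,0,0.0007,1],
  [0,0,0,0,0,0.0004,1],
  [0,0,0,0,0,0,1],
  [0,0,0,0,0,0,1],
])

```text
time_s: 16.2
position: [0.6374, 0.017, 0.0365]
orientation: [180.0, -0.0, 0.0]
wrist_force: [-4.5, -0.2, 5.1]
opening: 0.019
finger_force: 35.0
```

play_rows([
  [0,0,0,0,0,0,0.5],
  [0,0,0,0,0,0,0.2],
  [0,0,0,0,0,0,0.2],
  [0,0,0,0,0,-0.01,0.2],
  [0,0,0,0,0,-0.02,0.2],
  [0,0,0,-0.018,0,-0.03,0],
  [0,0,0,-0.03,-0.01,-0.03,0],
  [0,0,0,-0.04,-0.01,-0.03,0],
  [0,0,0,-0.02,-0.01,0,0],
  [0,0,0,0,0,0,0],
  [0,0,0,0,0,0,0],
])

```text
time_s: 17.3
position: [0.5306, 0.0468, 0.1547]
orientation: [180.0, -0.1, 0.0]
wrist_force: [0.0, -0.4, -0.8]
opening: 0.0469
finger_force: 0.0
```

```bash
python3 look.py w5; python3 pads.py w5
```

```text
t 17.3 pos [0.5306 0.0468 0.1547] rpy [ 1.7998e+02 -1.0000e-01  2.0000e-02] F [ 0.  -0.4 -0.8] open 0.0469
pad [0.6258 0.0954] (np.int64(117), 212)
pad [0.636  0.0169] (np.int64(110), 215)
pad [ 0.6401 -0.06  ] (np.int64(152), 220)
pad [ 0.6503 -0.1379] (np.int64(164), 372)
weight 54 0.011 [358.  73.] [0.6357 0.0166] (np.int64(180), 181)
50 [627.4  95.5  67.   67.5]
50 [637.3  17.7  67.2  67.5]
50 [641.1 -59.8  67.2  68.8]
50 [ 650.4 -137.8   63.6   66.1]
75 [627.2  95.4  67.8  68.4]
75 [637.3  17.7  68.   68.1]
75 [641.  -59.7  68.   69.4]
75 [ 650.2 -135.8   63.6   66.7]
```

View pics/w5.png

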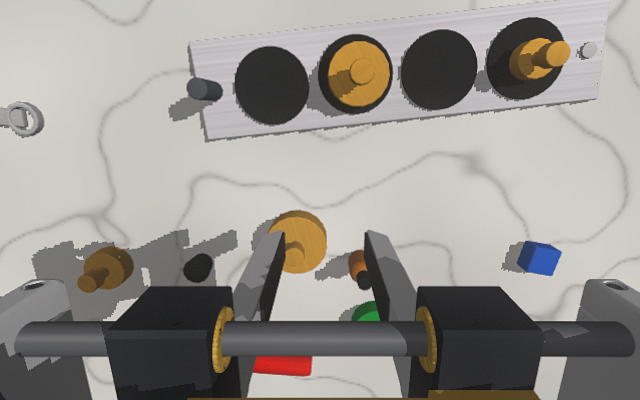

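weight_54 sits on pad2 at (358,73), about 2 mm off centre, so I'll leave it. weight_34 is near (535,58) on pad4. Next is weight_64.

play_rows([
  [0,0,0,-0.02,-0.01,0,0],
  [0,0,0,-0.025,-0.01,0,0],
  [0,0,0,-0.012,-0.0075,0,0],
  [0,0,0,0,0,0,0],
  [0,0,0,0,0,0,0],
])

```text
time_s: 17.85
position: [0.4741, 0.0741, 0.1539]
orientation: [180.0, -0.0, 0.0]
wrist_force: [0.8, 0.1, -0.6]
opening: 0.0472
finger_force: 0.0
```

```bash
python3 look.py w6; python3 - <<'E'
from m import *
s,f=pickle.load(open("w5.pkl","rb"))
for c in cont(brass(f,(10,90,40),(30,255,255)),300,9000):
    u=c.reshape(-1,2).astype(float)
    if u[:,0].mean()>480 and u[:,1].mean()<120: 
        for t in(.0005,.001): print(circ(plane(f,u,.027)[:,:2],.017,t))
E
```

```text
t 17.85 pos [0.4741 0.0741 0.1539] rpy [ 1.7997e+02 -3.0000e-02  0.0000e+00] F [ 0.8  0.1 -0.6] open 0.0472
pad [ 0.6507 -0.1372] (np.int64(101), 176)
pad [ 0.6413 -0.0592] (np.int64(122), 200)
pad [0.6377 0.0181] (np.int64(127), 238)
pad [0.628  0.0952] (np.int64(132), 222)
weight 64 0 [322. 190.] [0.473 0.075] (np.int64(138), 182)
weight 54 0.011 [391.  15.] [0.6329 0.0186] (np.int64(94), 173)
(array([ 0.64901568, -0.13189799]), np.int64(41), 149)
(array([ 0.64841801, -0.13258938]), np.int64(64), 149)
```

play_rows([
  [0,0,0,-0.0005,-0.0005,0.02,0],
  [0,0,0,0,0,0.03,0],
  [0,0,0,0,0,0.03,0],
  [0,0,0,0,0,0.02,0],
  [0,0,0,0,0,0.014,0],
  [0,0,0,0,0,0.008,0],
  [0,0,0,0,0,0.0035,0],
  [0,0,0,0,0,0,0.6],
  [0,0,0,0,0,0,1],
  [0,0,0,0,0,0,1],
  [0,0,0,0,0,0,1],
  [0,0,0,0,0,0,1],
], grip_force=45)

```text
time_s: 19.1
position: [0.4734, 0.0754, 0.0296]
orientation: [-179.9, -0.1, -0.0]
wrist_force: [-1.1, 2.5, 3.2]
opening: 0.0191
finger_force: 45.0
```

play_rows([
  [0,0,0,0,0,-0.01,1],
  [0,0,0,0,0,-0.02,1],
  [0,0,0,0,0,-0.03,1],
  [0,0,0,0.015,0,-0.025,1],
  [0,0,0,0.025,-0.005,0,1],
  [0,0,0,0.03,-0.005,0,1],
  [0,0,0,0.03,-0.005,0,1],
  [0,0,0,0.025,-0.0054,0,1],
  [0,0,0,0.02,0,0,1],
  [0,0,0,0.01,0,0,1],
  [0,0,0,0,0,0.02,1],
  [0,0,0,0,0,0.02,1],
  [0,0,0,0,0,0.015,1],
  [0,0,0,0,0,0.008,1],
  [0,0,0,0,0,0.003,1],
  [0,0,0,0,0,0,1],
  [0,0,0,0,0,0,1],
])

```text
time_s: 20.8
position: [0.6284, 0.0953, 0.0489]
orientation: [180.0, -0.1, 0.0]
wrist_force: [0.1, 0.0, -6.0]
opening: 0.0189
finger_force: 45.0
```

play_rows([
  [0,0,0,0.0005,0,0.003,1],
  [0,0,0,0,0,0.002,1],
  [0,0,0,0,0,0.001,1],
  [0,0,0,0,0,0.001,1],
  [0,0,0,0,0,0.0008,1],
  [0,0,0,0,0,0,1],
  [0,0,0,0,0,0,1],
])

```text
time_s: 21.5
position: [0.6282, 0.0952, 0.0406]
orientation: [180.0, -0.0, 0.0]
wrist_force: [-2.6, -0.4, 0.1]
opening: 0.0188
finger_force: 45.0
```

play_rows([
  [0,0,0,0,0,0.0004,1],
  [0,0,0,0,0,0,0.5],
  [0,0,0,0,0,0,0.2],
  [0,0,0,0,0,0,0.2],
  [0,0,0,0,0,-0.01,0.2],
  [0,0,0,0,0,-0.02,0.2],
  [0,0,0,-0.015,0,-0.03,0],
  [0,0,0,-0.03,0,-0.03,0],
  [0,0,0,-0.04,0,-0.03,0],
  [0,0,0,-0.025,0,0,0],
  [0,0,0,0,0,0,0],
  [0,0,0,0,0,0,0],
])

```text
time_s: 22.7
position: [0.5187, 0.0953, 0.1601]
orientation: [180.0, -0.1, 0.0]
wrist_force: [-0.0, -1.2, -0.7]
opening: 0.0472
finger_force: 0.0
```

```bash
python3 look.py w7; python3 pads.py w7
```

```text
t 22.7 pos [0.5187 0.0953 0.1601] rpy [ 1.8e+02 -1.3e-01  0.0e+00] F [-0.  -1.2 -0.7] open 0.0472
pad [0.6363 0.0171] (np.int64(131), 324)
pad [ 0.6409 -0.0594] (np.int64(189), 223)
pad [ 0.6507 -0.1377] (np.int64(180), 378)
weight 64 0.011 [324.  72.] [0.6254 0.0948] (np.int64(173), 213)
weight 54 0.011 [412.  61.] [0.6352 0.018 ] (np.int64(154), 187)
50 [637.6  16.   63.9  67.2]
50 [641.  -59.3  67.9  69.4]
50 [ 650.4 -137.4   64.5   66.9]
75 [637.6  15.9  64.   67.9]
75 [641.  -59.3  68.4  69.7]
75 [ 650.1 -136.4   67.6   69.5]
```

play_rows([
  [0,0,0,-0.01,-0.02,0,0],
  [0,0,0,-0.015,-0.035,0,0],
  [0,0,0,-0.015,-0.035,0,0],
  [0,0,0,-0.015,-0.035,0,0],
  [0,0,0,-0.012,-0.035,0,0],
  [0,0,0,-0.01,-0.025,0,0],
  [0,0,0,0,0,0,0],
  [0,0,0,0,0,0,0],
])

```text
time_s: 23.55
position: [0.4417, 0.2804, 0.1583]
orientation: [179.9, 0.1, 0.1]
wrist_force: [0.7, 0.4, -0.9]
opening: 0.0471
finger_force: 0.0
```

```bash
python3 look.py w8
```

```text
t 23.55 pos [0.4417 0.2804 0.1583] rpy [1.7991e+02 7.0000e-02 5.0000e-02] F [ 0.7  0.4 -0.9] open 0.0471
weight 44 0 [321. 188.] [0.4408 0.2825] (np.int64(101), 123)
```

play_rows([
  [0,0,0,0,-0.0015,0.02,0],
  [0,0,0,0,0,0.03,0],
  [0,0,0,0,0,0.03,0],
  [0,0,0,0,0,0.025,0],
  [0,0,0,0,0,0.018,0],
  [0,0,0,0,0,0.009,0],
  [0,0,0,0,0,0.0035,0],
  [0,0,0,0,0,0,0.6],
  [0,0,0,0,0,0,1],
  [0,0,0,0,0,0,1],
  [0,0,0,0,0,0,1],
  [0,0,0,0,0,0,1],
], grip_force=30)

```text
time_s: 24.8
position: [0.4419, 0.2823, 0.0249]
orientation: [-179.9, -0.1, 0.0]
wrist_force: [0.0, 0.2, 2.9]
opening: 0.0191
finger_force: 30.0
```

play_rows([
  [0,0,0,0,0,0,0.4],
  [0,0,0,0,0,0,0.4],
  [0,0,0,0,0,0.002,0.4],
  [0,0,0,0,0,0.0005,0.4],
  [0,0,0,0,0,0,1],
  [0,0,0,0,0,0,1],
  [0,0,0,0,0,0,1],
  [0,0,0,0,0,0,1],
])

```text
time_s: 25.6
position: [0.441, 0.2817, 0.0211]
orientation: [180.0, 0.0, 0.0]
wrist_force: [0.4, 0.1, -0.7]
opening: 0.019
finger_force: 30.0
```

play_rows([
  [0,0,0,0,0,-0.01,1],
  [0,0,0,0,0,-0.025,1],
  [0,0,0,0,0,-0.03,1],
  [0,0,0,0,0,-0.03,1],
  [0,0,0,0.01,0.0152,-0.015,1],
  [0,0,0,0.02,0.03,0,1],
  [0,0,0,0.02,0.036,0,1],
  [0,0,0,0.02,0.036,0,1],
  [0,0,0,0.02,0.036,0,1],
  [0,0,0,0.02,0.036,0,1],
  [0,0,0,0.02,0.036,0,1],
  [0,0,0,0.02,0.036,0,1],
  [0,0,0,0.02,0.036,0,1],
  [0,0,0,0.02,0.03,0,1],
  [0,0,0,0.0115,0.014,0,1],
  [0,0,0,0,0,0,1],
  [0,0,0,0,0,0,1],
])

```text
time_s: 27.3
position: [0.6423, -0.0593, 0.1312]
orientation: [-180.0, 0.1, -0.0]
wrist_force: [-0.9, 0.2, -1.4]
opening: 0.0192
finger_force: 30.0
```

play_rows([
  [0,0,0,0,0,0.015,1],
  [0,0,0,0,0,0.025,1],
  [0,0,0,0,0,0.025,1],
  [0,0,0,0,0,0.015,1],
  [0,0,0,0,0,0.008,1],
  [0,0,0,0,0,0.004,1],
  [0,0,0,0,0,0.002,1],
  [0,0,0,0,0,0.001,1],
  [0,0,0,0,0,0,1],
  [0,0,0,0,0,0,1],
])

```text
time_s: 28.3
position: [0.6433, -0.0596, 0.0374]
orientation: [180.0, -0.1, -0.0]
wrist_force: [-0.7, -0.6, -2.6]
opening: 0.0191
finger_force: 30.0
```

play_rows([
  [0,0,0,-0.0005,0,0.002,1],
  [0,0,0,0,0,0.0015,1],
  [0,0,0,0,0,0.0007,1],
  [0,0,0,0,0,0.0007,1],
  [0,0,0,0,0,0,1],
  [0,0,0,0,0,0,1],
])

```text
time_s: 28.9
position: [0.6422, -0.0595, 0.0321]
orientation: [180.0, -0.0, -0.0]
wrist_force: [-2.6, 0.7, 2.6]
opening: 0.0191
finger_force: 30.0
```

Contact. I'll release, back off, and look at pads 3 and 4.

play_rows([
  [0,0,0,0,0,0.0003,1],
  [0,0,0,0,0,0,0.5],
  [0,0,0,0,0,0,0.2],
  [0,0,0,0,0,0,0.2],
  [0,0,0,0,0,-0.01,0.2],
  [0,0,0,0,0,-0.02,0.2],
  [0,0,0,-0.015,0.01,-0.03,0],
  [0,0,0,-0.03,0.02,-0.03,0],
  [0,0,0,-0.03,0.02,-0.03,0],
  [0,0,0,-0.01,0.01,0,0],
  [0,0,0,0,0,0,0],
  [0,0,0,0,0,0,0],
])

```text
time_s: 30.1
position: [0.557, -0.119, 0.15]
orientation: [-179.9, 0.1, -0.0]
wrist_force: [-0.0, -0.2, -0.3]
opening: 0.0469
finger_force: 0.0
```

```bash
python3 look.py w9; python3 pads.py w9
```

```text
t 30.1 pos [ 0.557 -0.119  0.15 ] rpy [-1.7993e+02  7.0000e-02 -2.0000e-02] F [-0.  -0.2 -0.3] open 0.0469
pad [ 0.6395 -0.0605] (np.int64(114), 212)
pad [ 0.6495 -0.14  ] (np.int64(112), 216)
weight 64 0.011 [ 86. 116.] [0.6259 0.0917] (np.int64(126), 237)
weight 44 0.011 [258. 100.] [ 0.6401 -0.0614] (np.int64(142), 148)
weight 54 0.011 [173. 104.] [0.636  0.0141] (np.int64(128), 190)
weight 34 0.011 [347.  89.] [ 0.6494 -0.1397] (np.int64(110), 110)
50 [636.8  18.5  63.9  68.3]
50 [641.1 -60.5  67.2  67.6]
50 [ 650.7 -138.9   67.2   67.5]
75 [636.9  18.7  64.1  69.2]
75 [641.  -60.5  68.   68.5]
75 [ 650.6 -139.    68.1   68.3]
```

View pics/w9.png

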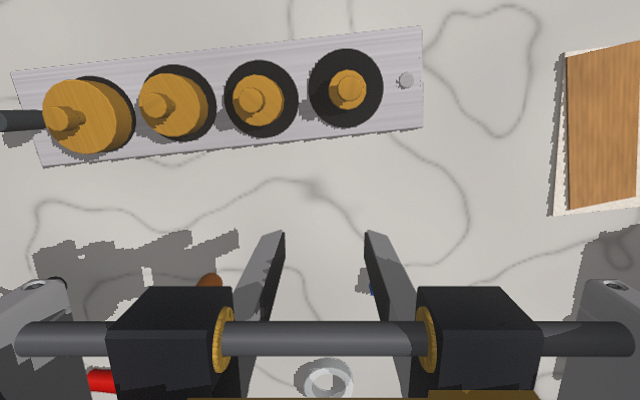

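All four weights stand upright on the pads, at (86,116), (173,104), (258,100) and (347,89). They are in order of size, with the largest by the post, and each is within about 2 mm of its pad centre.

```bash
python3 -c "
from station import close_job
print(close_job())"
```

```text
the job is handed in; nothing more can be done
None
```

The job is handed in at about 30 s: all four weights stand upright on the pads, largest next to the post down to smallest, each measured within about 2 mm of its pad's centre.

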